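# Clamp down the steriliser lid with its wing nut

### The arm

A 6-joint arm with a two-finger parallel gripper is mounted at the origin on the work surface. World frame = base frame: x ahead of the robot, y to its left, z up, the work surface at z = 0. Lengths are in m, angles in rad, forces in N, time in s.
With the tool pointing down it reaches from about 0.25 to 0.725 m from the base axis. Payload 9.7 kg.
Tool frame: the origin (TCP) lies midway between the tips of the shut fingers; the grasp point (between the pads) lies 19 mm behind it (hold_point_z is the z of the grasp point in the tool frame, in m); z points along the fingers, y is the line along which they close (so a half turn about z gives the same grasp; the last joint's range is limited). The gripper opens to 85 mm and grips with 20 to 120 N. Pads are 22 mm wide; open, the fingers measure 114 mm over their backs; the gripper's body (76 mm by 85 mm) begins 54 mm behind the grasp point. The pads swing forward as they close: fully open they stand 13 mm farther back than shut.
Start: joints at [1.344, 0.087, 0.176, 1.66, 0, 1.571], TCP at [0.124, 0.536, 0.231] pointing down, gripper open.
Joint ranges: [-3.13, 3.13], [-0.85, 1.81], [-1.15, 1.24], [-2.2, 2.28], [-1.44, 1.52], [-3.14, 3.14]. Speed limits (rad/s): [2.22, 2.22, 2.57, 3.14, 3.14, 3.14].

### API

Orientations are given as a unit quaternion [x, y, z, w].
In Python, from plant import move_ptp, servo_line, set_joints, grip, wait, solve_ik, read_state, grab_frame, Unreachable, hand_in, search_frame, trace, hold_point_z gives the robot as it stands. The module is installed in compiled form; this text tells all that it offers. Calls block until the motion is done:
- move_ptp(position, orientation): joint-space move of the TCP to a pose.
- servo_line(position, v=0.15, frame=None, f_stop=None): straight line of the TCP; frame=None keeps the orientation; v is the mean speed in m/s. With f_stop (N) it stops when the force on the tool has changed by that much, and returns True; else False.
- set_joints(angles): joint-space move.
- grip(opening): finger opening in m; the grip force is fixed at half the most; returns when the fingers have stopped.
- wait(seconds).
- solve_ik(position, orientation): joint angles nearest the present ones, or None.
- read_state(): the state.
- grab_frame(name): name is "side" or "top"; returns a dict with "frame" (384x512x3 uint8, blue, green, red), "depth" (384x512 float32, m along the optical axis (not along the pixel's ray), 0 where there is no reading), "camera_matrix" (3x3 intrinsics, pixels), "rvec" (rotation vector, rad) and "tvec" (3), from world to camera coordinates, as OpenCV has them. Camera axes: x right, y down, z forward; pixel columns grow to the right and rows downward; lengths in m; the calibration is good to about 2 mm. A picture is of the moment at which its call begins.
A pose or a line that the arm cannot do raises Unreachable and nothing moves.
- hand_in(): hands the job in; it is judged then, once.
Trained networks look in the newest picture that a camera, given by its name, has taken for a name from the list of things; names that differ only in an ending like _2 or _b are one class to them, and where a whole thing is asked for, a point or a joint stands for the part that bears it (a point fixed in the world has none). Each returns a list of dicts, best first, with "conf" (0 to 1); they miss things now and then, are a little off and sometimes report something else, mostly with a low value. They report only what shows in the picture. A call takes as long as a camera call.
- search_frame(camera, name): "point" ([row, column] in pixels, amid what is visible of it).
- trace(camera, name): "mask" (384x512 bool, what is visible of it) and "point" ([row, column] in pixels, amid what is visible of it).
The state is a dict: "time": time; "q": joint angles; "joint_velocities": joint speeds; "effort": joint torques, N m; "position": TCP position; "orientation": TCP orientation; "contact_force": force on the tool from outside, world axes, zero at the start; "wrist_torque": the same for the moment, N m; "width": finger opening in m; "grip_force": force on a finger pad.
Only numpy, scipy, OpenCV 4.12 (cv2) and the standard library are available. Lean on these libraries where they do the work, as an engineer would, in place of code of your own. Each camera call takes 0.05 s, during which the arm holds its last target. There are 200 camera calls.

### The job

Clamp the steriliser's lid: with a fingertip push the hold-down strap round over the lid until it meets its stop, and only then screw the loose wing nut clockwise (seen from above) fully down onto the strap, by repeated fingertip strokes against its wings. Grip and lift nothing, leave the lid and the things standing around where they are, and finish with the strap still against its stop.

Things in the scene. Friction and masses are not known exactly. Their poses are not given: they have to be found in the camera images.
- stud (a point): Point on the axis of the fixed vertical threaded stud (10 mm thick, its end 46 mm above this point), at the height of the strap's top face, 122 mm above the table. z up; +x points to the tank: steel, 180 x 260 mm, 100 mm high, beginning 40 mm from the stud. The steriliser is bolted down.
- valve (a point): Centre of the top of the fixed brass safety valve: 20 mm thick, its axis 50 mm from the stud's, in the -y direction of stud, its top 32 mm above stud. It leaves no room for a finger between it and the wing nut; on every other side of the nut there is room.
- strap (a joint): Angle (rad) of the dark steel hold-down strap (22 mm wide, 8 mm thick, 2 mm above the lid) about the stud. 0: along +x of stud, over the lid, against its hard stop. Positive: anticlockwise seen from above, towards +y, at most 1.7. Starts 0.8 to 1.5. Light friction (a push under 2 N at its pin); stays where left.
- strap_pin (a point): Centre of the top of the upright round pin (12 mm thick, standing 25 mm above the strap) at the strap's free end, 98 mm from the stud's axis: push the strap by the side of this pin.
- wingnut (a joint): Angle a (rad) of the wing nut on the stud. 0: fully down on the strap, a hard stop. Positive: unscrewed, anticlockwise from above. Starts 4.6 to 7.4 (0.7 to 1.2 turns) loose; light friction (under 3 N at the wings), stays where left. Its underside is a mm above the strap's top face. The first wing points a rad anticlockwise of +x of stud, the second opposite.
- wing_tip (a point): Middle of the outer end of the first wing of the aluminium wing nut, 35 mm from the stud's axis, 19 mm above the nut's underside. Hub 24 mm across, 17 mm high; the two opposite wings are upright tabs 8 mm thick, from 8 to 30 mm above the nut's underside.
- lid: Loose flat steel lid 172 x 252 x 12 mm lying in place on the tank, with a black bar handle (its top 32 mm above the lid's underside) 45 mm beyond its centre (its +x). Origin: centre of its underside, 100 mm above the table. Not to be moved.
- gallipot: Bystander: small open steel cup, 64 mm across, 45 mm high. Origin: centre of its underside.
- bottle: Bystander: green plastic bottle with a white cap, 54 mm across, 115 mm high. Origin: centre of its underside.
- tape_roll: Bystander: roll of tape lying flat, 60 mm across, 25 mm high. Origin: centre of its underside.
- forceps: Bystander: steel forceps lying flat, 130 mm long, 6 mm high. Origin: centre of its underside.

How it is judged:
By the outcome, as a careful person would: the job done as asked, in the order asked, and still so for the second after the job is handed in, with the robot touching nothing.
It also fails if it takes over 72 s, if anything falls off the work surface, if the arm or the gripper's body presses on something with over 40 N, if the wrist force passes 120 N, or if a joint passes its speed limit or range.

## Working session

There is one attempt and no reset: what is moved stays moved. The work goes in short steps, each a Python script; the robot and the scene stay as the last script left them, time stands still between calls to the robot, and variables do not carry over. Pictures are saved under pics/ and viewed, at most 10 in all, crops included, and the job is handed in when it is done.

```bash
mkdir -p pics; cat > h.py <<'E'
import numpy as np, cv2
from plant import *
def deproj(f,r,c,z=None):
    K=f["camera_matrix"];R=cv2.Rodrigues(np.array(f["rvec"],float))[0];t=np.array(f["tvec"],float).ravel()
    ray=np.linalg.inv(K)@np.array([c,r,1.]); o=-R.T@t; d=R.T@ray
    s=f["depth"][int(round(r)),int(round(c))] if z is None else (z-o[2])/d[2]
    return o+s*d
def cloud(f):
    K=f["camera_matrix"];R=cv2.Rodrigues(np.array(f["rvec"],float))[0];t=np.array(f["tvec"],float).ravel()
    r,c=np.mgrid[:384,:512]; ray=np.stack([c,r,np.ones_like(c)],-1)@np.linalg.inv(K).T
    return (ray*f["depth"][...,None]-t)@R
E
python3 - <<'E'
from h import *
np.set_printoptions(precision=4,suppress=True)
for cam in("top","side"):
    f=grab_frame(cam); cv2.imwrite(f"pics/{cam}0.png",f["frame"]); P=cloud(f)
    np.savez(f"{cam}0.npz",**{k:np.array(v) for k,v in f.items()})
    for n in("strap","strap_pin","wingnut","wing_tip","lid","valve","stud","gallipot","bottle","tape_roll","forceps"):
        try:
            for d in trace(cam,n)[:2]:
                m=d["mask"]&(f["depth"]>0); q=P[m]
                print(cam,n,round(d["conf"],2),np.round(d["point"]),m.sum(),np.median(q,0),q.min(0),q.max(0))
        except Exception as e: print(cam,n,e)
print(read_state()["position"],read_state()["orientation"],read_state()["time"])
E
```

```text
top strap_pin 0.89 [209. 332.] 465 [ 0.533  -0.1039  0.1214] [ 0.4933 -0.1545  0.1142] [ 0.5651 -0.0576  0.1486]
top wingnut 0.68 [217. 358.] 162 [ 0.502  -0.1477  0.1516] [ 0.4773 -0.1646  0.1186] [ 0.5358 -0.1358  0.1608]
top wing_tip 0.73 [217. 357.] 225 [ 0.5044 -0.1484  0.1506] [ 0.4754 -0.189   0.0011] [ 0.5378 -0.1352  0.1608]
top lid 0.7 [163. 341.] 8571 [ 0.6343 -0.1302  0.1114] [ 0.5302 -0.2951 -0.0048] [0.781  0.0085 0.1474]
top valve 0.83 [205. 352.] 2815 [ 0.5382 -0.1434  0.1119] [ 0.4754 -0.3145 -0.005 ] [0.7743 0.03   0.1698]
top valve 0.41 [203. 240.] 211 [0.5582 0.1025 0.0055] [ 0.5492  0.0514 -0.0012] [0.5696 0.1759 0.0105]
top stud 0.95 [207. 352.] 2493 [ 0.5356 -0.1422  0.1128] [ 0.4757 -0.3018 -0.0041] [0.7118 0.03   0.1698]
top gallipot 0.79 [243. 265.] 574 [0.4645 0.0436 0.0068] [ 0.4327  0.0138 -0.0023] [0.4923 0.074  0.0501]
top bottle 0.6 [223. 444.] 683 [ 0.4995 -0.3557  0.0773] [ 0.4765 -0.3911  0.0085] [ 0.5271 -0.3411  0.1191]
top tape_roll 0.6 [174. 434.] 461 [ 0.6196 -0.3598  0.0223] [ 0.5885 -0.4035 -0.0035] [ 0.6521 -0.3303  0.0296]
top tape_roll 0.4
[... 863 characters left out ...]
 valve 0.84 [191. 266.] 2342 [ 0.5779 -0.01    0.0746] [ 0.475  -0.3437 -0.0027] [0.7478 0.0337 0.1687]
side stud 0.58 [192. 265.] 2205 [ 0.5806 -0.0086  0.0749] [ 0.4754 -0.4103 -0.0027] [0.7455 0.0337 0.1687]
side gallipot 0.66 [220. 306.] 510 [0.4614 0.0307 0.0252] [ 0.4276 -0.0412 -0.0033] [0.4951 0.0756 0.0476]
side bottle 0.65 [191. 265.] 2300 [ 0.5782 -0.0098  0.0745] [ 0.4748 -0.4157 -0.0027] [0.7469 0.0337 0.1687]
side bottle 0.64 [130. 302.] 216 [ 0.4984 -0.3543  0.0785] [ 0.4744 -0.4642  0.0015] [ 0.5246 -0.202   0.153 ]
side forceps 0.47 [244. 266.] 184 [0.5588 0.1183 0.0048] [ 0.5487  0.0528 -0.005 ] [0.571  0.1747 0.0093]
[0.1237 0.5359 0.2313] [0.1131 0.9936 0.     0.    ] 1.2
```

```bash
python3 - <<'E'
from h import *
np.set_printoptions(precision=4,suppress=True)
ims=[]
for cam,(r0,r1,c0,c1) in(("top",(120,270,250,450)),("side",(90,240,200,400))):
    f=dict(np.load(f"{cam}0.npz")); ims.append(cv2.resize(f["frame"][r0:r1,c0:c1],None,fx=2,fy=2,interpolation=cv2.INTER_CUBIC)); ims[-1]=cv2.resize(ims[-1],(400,300))
    P=cloud(f); near=(abs(P[...,0]-.51)<.1)&(abs(P[...,1]+.14)<.11)
    m=near&(P[...,2]>.1635)&(f["depth"]>0); print(cam,"stud",m.sum(),P[m].mean(0),P[m].max(0),P[m].min(0))
    m=near&(P[...,2]>.135)&(f["depth"]>0)
    n,l=cv2.connectedComponents(m.astype(np.uint8),connectivity=4)
    for i in range(1,n):
        k=l==i
        if k.sum()>4: print(k.sum(),P[k].mean(0),P[k].min(0),P[k].max(0),np.argwhere(k).mean(0))
    m=(abs(P[...,2]-.112)<.003)&(f["depth"]>0); q=P[m][:,:2].astype(np.float32); 
    q=q[(q[:,0]>.5)]; print("lid rect",cv2.minAreaRect(q))
cv2.imwrite("pics/c0.png",np.vstack([cv2.resize(np.hstack(ims),(800,300)),cv2.resize(dict(np.load("top0.npz"))["frame"][175:235,300:460],(800,300),interpolation=cv2.INTER_CUBIC)]))
E
```

```text
top stud 21 [ 0.5072 -0.1522  0.1671] [ 0.5114 -0.148   0.1698] [ 0.5033 -0.1566  0.1643]
29 [ 0.5543 -0.0657  0.1444] [ 0.5492 -0.0712  0.1354] [ 0.5602 -0.0607  0.1486] [196.0345 315.7931]
226 [ 0.5064 -0.1505  0.153 ] [ 0.4754 -0.1687  0.1358] [ 0.5395 -0.1352  0.1698] [217.2566 358.7611]
103 [ 0.5151 -0.1991  0.1478] [ 0.5048 -0.2105  0.1359] [ 0.5262 -0.1897  0.1564] [212.7379 381.5922]
lid rect ((0.5999873280525208, -0.18564869463443756), (0.2608906924724579, 0.35246312618255615), 9.820341110229492)
side stud 9 [ 0.5053 -0.1502  0.1662] [ 0.5084 -0.1452  0.1687] [ 0.5022 -0.1579  0.1638]
214 [ 0.5076 -0.1584  0.1489] [ 0.4748 -0.2069  0.135 ] [ 0.5365 -0.1329  0.1687] [142.5093 295.1262]
19 [ 0.5539 -0.0645  0.143 ] [ 0.5496 -0.0736  0.1352] [ 0.5587 -0.061   0.149 ] [161.1579 276.6316]
lid rect ((1.3413951396942139, -0.8966030478477478), (1.8091790676116943, 1.6818534135818481), 89.90278625488281)
```

View pics/c0.png

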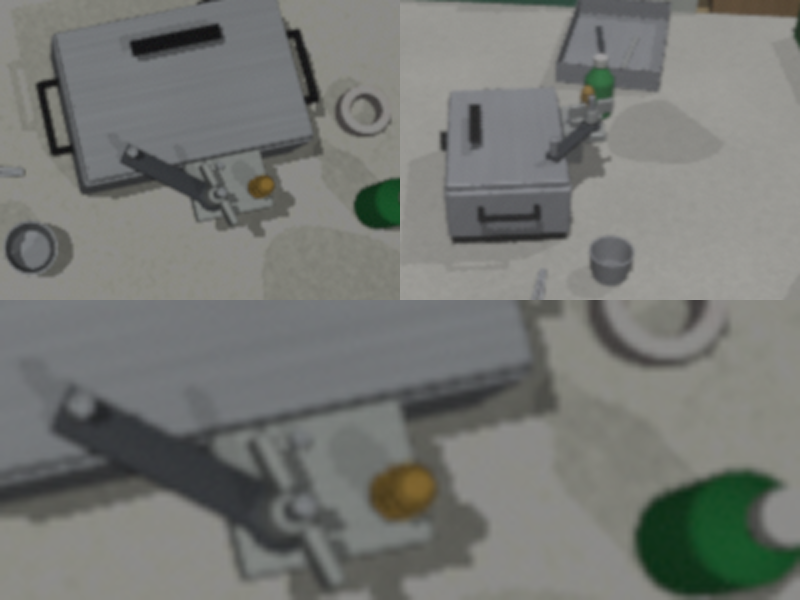

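View pics/top0.png

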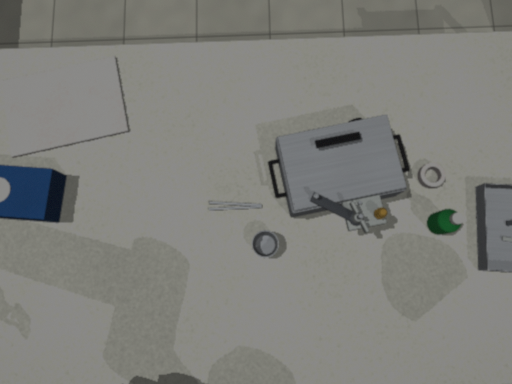

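```bash
cat >> h.py <<'E'
def quat(psi):
    p=(psi+np.pi/2)/2; return [np.cos(p),np.sin(p),0,0]
def geom(f):
    P=cloud(f); ok=f["depth"]>0; out={}
    near=lambda x,y,r:(np.hypot(P[...,0]-x,P[...,1]-y)<r)&ok
    out["stud"]=P[near(.507,-.152,.012)&(P[...,2]>.163)]
    out["valve"]=P[near(.515,-.2,.015)&(P[...,2]>.1515)]
    out["pin"]=P[near(.554,-.066,.015)&(P[...,2]>.143)]
    return out,P,ok
def wing(f,S,yaw):
    P=cloud(f); d=P[...,:2]-S; r=np.hypot(d[...,0],d[...,1])
    m=(r>.014)&(r<.037)&(P[...,2]>.139)&(P[...,2]<.165)&(f["depth"]>0); q=d[m]
    a=np.arctan2(q[:,1],q[:,0])-yaw
    z=P[m][:,2]
    w=z>np.percentile(z,95)-.004
    return (np.angle(np.mean(r[m][w]*np.exp(2j*a[w])))/2)%np.pi, np.percentile(z,95), w.sum()
E
python3 - <<'E'
from h import *
np.set_printoptions(precision=4,suppress=True)
for cam in("top","side"):
    f=dict(np.load(f"{cam}0.npz")); o,P,ok=geom(f)
    for k,v in o.items(): print(cam,k,len(v),v.mean(0) if len(v) else 0)
    m=ok&(abs(P[...,2]-.112)<.004)&(P[...,0]>.53)&(P[...,0]<.79)&(abs(P[...,1]+.14)<.18)
    n,l,s,c=cv2.connectedComponentsWithStats(m.astype(np.uint8)); k=l==1+np.argmax(s[1:,4])
    print(cv2.minAreaRect(P[k][:,:2].astype(np.float32)))
    for S in ([.507,-.152],[.506,-.151]): print(wing(f,np.array(S),.173))
for psi in (0.17,0.8,1.2,1.5,.17-np.pi/2,.17+np.pi/2):
    print(psi,solve_ik([.53,-.12,.14],quat(psi)))
E
```

```text
top stud 21 [ 0.5072 -0.1522  0.1671]
top valve 38 [ 0.516  -0.2007  0.1533]
top pin 22 [ 0.5547 -0.0657  0.1463]
((0.6201283931732178, -0.13146044313907623), (0.20255829393863678, 0.2520667314529419), 10.338446617126465)
(np.float64(0.2565361245521054), np.float64(0.15940735419159385), np.int64(68))
(np.float64(0.2562249048306875), np.float64(0.1594133059040697), np.int64(68))
side stud 9 [ 0.5053 -0.1502  0.1662]
side valve 9 [ 0.5139 -0.2007  0.1535]
side pin 10 [ 0.5535 -0.0657  0.1462]
((0.6227201223373413, -0.1296960413455963), (0.19331122934818268, 0.25733405351638794), 9.954084396362305)
(np.float64(0.24888788015249924), np.float64(0.15867567332241883), np.int64(34))
(np.float64(0.25291672272726323), np.float64(0.15872792139215516), np.int64(34))
0.17 [-0.2227  0.0559 -0.0331  1.4818  0.      1.1781]
0.8 [-0.2227  0.0559 -0.0331  1.4818  0.      0.5481]
1.2 [-0.2227  0.0559 -0.0331  1.4818  0.      0.1481]
1.5 [-0.2227  0.0559 -0.0331  1.4818  0.     -0.1519]
-1.4007963267948966 [-0.2227  0.0559 -0.0331  1.4818  0.      2.7489]
1.7407963267948965 [-0.2227  0.0559 -0.0331  1.4818  0.     -0.3927]
```

```bash
cat >> h.py <<'E'
S=np.array([.5068,-.152]); YAW=.177
def at(r,ang,z):
    return [S[0]+r*np.cos(ang+YAW),S[1]+r*np.sin(ang+YAW),z]
def pos_sf():
    p=np.array(read_state()["position"][:2])-S; c,s=np.cos(YAW),np.sin(YAW)
    x,y=c*p[0]+s*p[1],-s*p[0]+c*p[1]; return np.round([x*1e3,y*1e3,np.hypot(x,y)*1e3,np.arctan2(y,x)],3)
E
python3 - <<'E'
from h import *
grip(0.0)
z=.131; Q=lambda a:quat(a+YAW)
move_ptp(at(.097,1.24,.21),Q(1.24))
servo_line(at(.097,1.24,z),v=.12,f_stop=8)
print(read_state()["position"],pos_sf(),read_state()["width"])
for a in np.arange(1.1,.36,-.12):
    h=servo_line(at(.097,a,z),v=.08,frame=Q(a),f_stop=12)
    if h: print("hit",a,pos_sf(),read_state()["contact_force"]); break
else:
    h=servo_line(at(.097,.03,z),v=.035,frame=Q(.03),f_stop=8)
    print(h,pos_sf(),read_state()["contact_force"])
print(read_state()["time"])
E
```

```text
[ 0.52197914 -0.05608823  0.13180006] [31.83  91.741 97.105  1.237] 9.260073478246668e-06
True [94.493 15.958 95.831  0.167] [-0.62728662  4.66949469  3.50535424]
8.025
```

```bash
python3 - <<'E'
from h import *
servo_line(at(.1,.4,.135),v=.12)
p=read_state()["position"]; servo_line([p[0],p[1],.23],v=.2)
move_ptp(at(.16,2.0,.24),quat(YAW))
for cam in("top","side"):
    f=grab_frame(cam); P=cloud(f); 
    cx,cy=at(.098,0,0)[:2]
    m=(np.hypot(P[...,0]-cx,P[...,1]-cy)<.025)&(P[...,2]>.14)&(P[...,2]<.152)&(f["depth"]>0)
    q=P[m].mean(0)[:2]-S; print(cam,m.sum(),"strap",np.arctan2(q[1],q[0])-YAW,np.hypot(*q),"wing",wing(f,S,YAW))
    cv2.imwrite(f"pics/{cam}1.png",cv2.resize(f["frame"][100:250,230:430],(800,600),interpolation=cv2.INTER_CUBIC))
print(read_state()["time"],read_state()["contact_force"])
E
```

```text
Traceback (most recent call last):
  File "h.py", line 26, in wing
    w=z>np.percentile(z,95)-.004
        ~~~~~~~~~~~~~^^^^^^
IndexError: index -1 is out of bounds for axis 0 with size 0
```

Top view is occluded by the arm; swing the base aside for looks.

```bash
cat >> h.py <<'E'
def look(tag):
    q=list(read_state()["q"]); q[0]+=.85; set_joints(q)
    ims=[]
    for cam in("top","side"):
        f=grab_frame(cam); P=cloud(f); cx,cy=at(.098,0,0)[:2]
        ims.append(cv2.resize(f["frame"][120:260,270:410] if cam=="top" else f["frame"][90:230,210:350],(400,400),interpolation=cv2.INTER_CUBIC))
        try:
            m=(np.hypot(P[...,0]-cx,P[...,1]-cy)<.025)&(P[...,2]>.14)&(P[...,2]<.152)&(f["depth"]>0)
            q=P[m].mean(0)[:2]-S; print(cam,m.sum(),"strap",np.arctan2(q[1],q[0])-YAW,np.hypot(*q),"wing",wing(f,S,YAW))
        except Exception as e: print(cam,e)
    cv2.imwrite(f"pics/{tag}.png",np.hstack(ims)); print("t",read_state()["time"])
E
python3 -c "
from h import *
look('l1')"
```

```text
top 26 strap 0.002639049152162398 0.09811169544888616 wing (np.float64(0.25669435939902435), np.float64(0.1595521107674691), np.int64(74))
side 11 strap 0.022199235954844382 0.09702060854512252 wing (np.float64(0.2519163625810221), np.float64(0.15827122949997507), np.int64(31))
t 11.2333
```

View pics/l1.png

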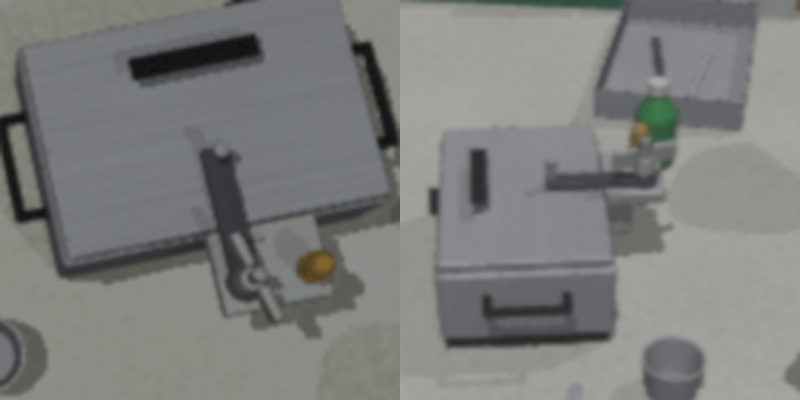

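```bash
cat >> h.py <<'E'
R=.032
def stroke(a0,a1,z,v=.07,fs=15):
    move_ptp(at(.036,a0,.2),quat(YAW))
    if servo_line(at(.036,a0,z),v=.12,f_stop=8): print("descent contact",read_state()["contact_force"],pos_sf(),read_state()["position"]); return True
    n=int(np.ceil(abs(a1-a0)/.2)); mx=0
    for a in np.linspace(a0,a1,n+1)[1:]:
        h=servo_line(at(R,a,z),v=v,f_stop=fs); mx=max(mx,np.linalg.norm(read_state()["contact_force"]))
        if h: print("hit",a,pos_sf(),read_state()["contact_force"]); return True
    print("end",pos_sf(),"maxF",mx,read_state()["time"]); return False
def retreat(da=.25):
    x=pos_sf(); z=read_state()["position"][2]
    servo_line(at(.04,x[3]+da,z),v=.1); servo_line(at(.04,x[3]+da,.2),v=.2)
E
python3 - <<'E'
from h import *
if not stroke(1.2,0.0,.142):
    retreat(); look('l2')
E
```

```text
end [ 3.2052e+01 -3.6100e-01  3.2054e+01 -1.1000e-02] maxF 1.3583666710309483 15.1
top 28 strap 0.005026822503426315 0.09785088994049927 wing (np.float64(2.5598250969715446), np.float64(0.15850986751934293), np.int64(67))
side index -1 is out of bounds for axis 0 with size 0
t 17.6
```

```bash
python3 - <<'E'
from h import *
if not stroke(3.52,0.0,.138):
    retreat(); look('l3')
E
```

```text
end [ 3.2069e+01 -3.8000e-01  3.2071e+01 -1.2000e-02] maxF 1.9593707301265144 24.5583
top 26 strap 0.002572509563556369 0.09819733475279216 wing (np.float64(2.5651600422377), np.float64(0.15579966353281732), np.int64(64))
side index -1 is out of bounds for axis 0 with size 0
t 27.075
```

```bash
python3 - <<'E'
from h import *
if not stroke(3.52,0.8,.136):
    pt=lambda x,y:at(np.hypot(x,y),np.arctan2(y,x),.136)
    servo_line(pt(.030,.024),v=.05,f_stop=12)
    h=servo_line(pt(.030,.004),v=.02,f_stop=8); print(h,pos_sf(),read_state()["contact_force"])
    retreat(.3); look('l4')
E
```

```text
end [22.561 22.707 32.01   0.789] maxF 1.3781867089189248 33.05
True [30.083 14.27  33.297  0.443] [0.57597186 4.60293472 2.95531055]
top 28 strap 0.004802414624379525 0.09786915454816611 wing (np.float64(3.136851103141371), np.float64(0.15306440617128925), np.int64(69))
side 13 strap 0.017613027642013446 0.09760548839349052 wing (np.float64(0.07585638992829777), np.float64(0.1522217273479335), np.int64(14))
t 36.4917
```

View pics/l4.png

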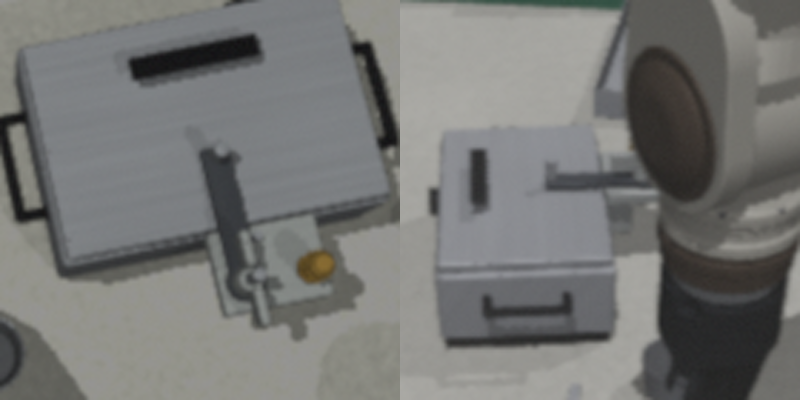

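```bash
python3 -c "
from h import *
print(hand_in())"
```

```text
the job is handed in; nothing more can be done
None
```

The job is handed in at about 36 s of the 72 s allowed: I pushed the strap round to its stop, then screwed the wing nut fully down in three fingertip strokes, and the last picture shows the strap still at its stop (about 0.005 rad) and the nut at 0.

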